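Slide the drip tray home under the compost caddy's stand

ROBOT

A 6-joint arm with a two-finger parallel gripper is mounted at the origin on the work surface. World frame = base frame: x ahead of the robot, y to its left, z up, the work surface at z = 0. Lengths are in m, angles in rad, forces in N, time in s.
With the tool pointing down it reaches from about 0.375 to 0.9 m from the base axis. Payload 3.1 kg.
Tool frame: the origin (TCP) lies between the finger pads; the fingertips stand 11 mm ahead of it and the grasp point (between the pads) lies 8 mm behind it; z points along the fingers, y is the line along which they close (so a half turn about z gives the same grasp; the last joint's range is limited). The gripper opens to 87 mm and grips with 3 to 60 N. Pads are 19 mm wide; open, the fingers measure 117 mm over their backs; the gripper's body (75 mm by 190 mm) begins 51 mm behind the grasp point.
Start: joints at [1.087, 0.527, 1.433, -0, 1.181, -0.178], TCP at [0.188, 0.596, 0.196] pointing down, gripper open.
Joint ranges: [-3.08, 3.08], [-0.75, 2.2], [0.22, 2.44], [-1.43, 4.57], [0, 2.65], [-2.85, 2.85]. Speed limits (rad/s): [2.79, 2.79, 3.14, 3.14, 3.14, 3.14].

INTERFACE

Orientations are given as a unit quaternion [x, y, z, w].
In Python, from rig import robot gives the robot as it stands.
- The arm moves only by the tool move_arm, never from a script. Its argument "moves" is text: rows parted by semicolons, each of 7 numbers parted by spaces: the shift along the tool's x, y, z in units of 100 mm (1.0 is 100 mm), then the turn, a rotation vector about the tool's x, y, z in units of 90 degrees (1.0 is 90 degrees), then the opening, from 0 (shut) to 1 (fully open). A call has 1 to 12 rows; each row is the pose to reach, as a shift and turn from the pose commanded when the call began, along the tool's axes at that moment; what a row does not reach only later rows make up. A row lasts 1/10 s, in which the tool goes at most 50 mm and 8.59 degrees, less where a joint would pass 70% of its speed; a pose out of reach is approached as far as the arm can. A call with a number of a shift or a turn outside -1 to 1 is refused whole. A call with a gripper value outside its range is refused whole. The fingers move at their own pace and stop on an object; "squeeze" is the grip in N (left out, the last holds). Time passes only in rows, so rows that repeat a pose let the fingers close. It gives the time, the measured TCP pose, the force, the opening and the grip force at its end, in the units of the state.
- robot.get_obs(): the state, without advancing time (a new reading comes with each control period).
- robot.camera(name): name is "side" or "top" or "wrist"; returns a dict with "image" (480x640x3 uint8, red, green, blue), "intrinsics" (3x3 intrinsics, pixels), "dist_coeffs" ([k1, k2, p1, p2, k3] as OpenCV has them; the pictures are not rectified), "extrinsics" (4x4, takes a point from world to camera coordinates). Camera axes: x right, y up, looking along -z (the intrinsics and any distortion apply to the point x, -y, -z); pixel columns grow to the right and rows downward; lengths in m; the calibration is good to about 2 mm. A picture is of the moment at which its call begins. There is no depth.
- robot.hand_in(): hands the job in; it is judged then, once.
The state is a dict: "time": time; "q": joint angles; "joint_velocities": joint speeds; "joint_torque": joint torques, N m; "position": TCP position; "tool_rot": TCP orientation; "ft_force": force on the tool from outside, world axes, zero at the start; "moment": the same for the moment, N m; "grip_width": finger opening in m; "grip_force": force on a finger pad.
Only numpy, scipy, OpenCV 4.12 (cv2) and the standard library are available. Lean on these libraries where they do the work, as an engineer would, in place of code of your own. Each camera call takes 0.05 s, during which the arm holds its last target. There are 200 camera calls.

TASK

Slide the shallow aluminium tray with the upright grip handle in under the steel stand that carries the compost caddy, plain end first through the stand's open mouth, squarely and flat on the counter, until its leading edge is at the stand's back wall; the handle stays outside. Let go of it there, and leave the caddy on its stand and the loaf tin, the teapot and the glass jar where they are.

Things in the scene. Friction and masses are not known exactly. Their poses are not given: they have to be found in the camera images.
- tray: Loose shallow aluminium tray, 240 (x) by 120 (y) mm, rim 16 mm high, walls and floor 3 mm, 0.2 to 0.4 kg, flat on the counter; it can be dragged. Origin at the centre of its underside; +x points to its plain leading end (goes in first), z up. An upright handle stands near its other (-x) end
- tray_handle (a point): Centre of the handle's bar: at x = -88 mm, y = 0, 42 mm above the tray's underside; axes as the tray's. The bar is level, 56 mm long along x, 12 mm thick along y, its underside at 30 and top at 54 mm, on two posts. Grip it from above across its thickness, fingers closing along the tray's y; 51 mm are free on each side up to the rim
- tray_lead (a point): Middle of the tray's leading edge, at x = +120 mm, y = 0, at its underside; axes as the tray's
- stand: Fixed bridge of bent steel sheet that carries the caddy: 140 mm deep (x), 162 wide (y), 66 high. Origin on the counter at the centre of its footprint; +x points inward from the open mouth (-x side) to the back wall, whose inner face is at x = +67 mm. Inside it is 62 mm high and 156 mm wide between closed sides (18 mm to spare each side of the tray)
- stand_mouth (a point): Middle of the stand's open mouth at counter level, x = -70 mm in the stand's frame; axes as the stand's. With the tray home (its x along the stand's x, leading edge at the back wall) the tray's origin is at x = -53 mm in the stand's frame and the handle's centre at x = -141 mm, 71 mm outside the mouth
- caddy: Red compost caddy, loose, 120 by 150 by 183 mm, standing on top of the stand about in its middle (its top is about 250 mm above the counter, its front about 0 to 15 mm behind the stand's mouth edge). Origin at the centre of its underside. Leave it alone
- loaf_tin: Bystander: deep aluminium loaf tin without handle, 256 by 110 by 68 mm, long side along its x; too tall for the stand. Origin at the centre of its underside
- teapot: Bystander: white ceramic teapot, body 132 mm across, spout to +x reaching 110 mm and handle to -x reaching 104 mm from its axis, 127 mm high. Origin at the centre of its underside
- glass_jar: Bystander: empty open glass jar, 90 mm across, 130 mm high. Origin at the centre of its underside
Things that resemble listed ones, but are neither listed nor needed, are in the scene too. What is shaped like the stand but red is not meant.

How it is judged:
At the end, for the whole second after the job is handed in: Tray flat and at rest under the stand, handle outside; middle of its leading edge within 18 mm of the back wall's inner face and 30 mm of the stand's centre line, long axis within 10 degrees of the stand's; caddy, loaf tin, teapot and jar within 20 mm of their start (x of tray_lead in the frame of stand between 0.049 and 0.075 m and y of tray_lead in the frame of stand between -0.03 and 0.03 m and x of tray_handle in the frame of stand below -0.1 m and angle between the x axis of tray and the x axis of stand, either way round below 0.175 rad and angle between tray's own z axis and vertical below 0.06 rad and height (world z) of tray below 0.008 m and linear speed of tray below 0.02 m/s and distance of each of caddy, loaf_tin, teapot, glass_jar from where it was at the start of the episode below 0.02 m); the robot touches nothing.
It fails at once if the caddy is tipped or pushed more than 30 mm (angle between caddy's own z axis and vertical above 0.2 rad or distance of caddy from where it was at the start of the episode above 0.03 m).
It fails at once if the teapot, the glass jar or the loaf tin is tipped or pushed more than 30 mm (angle between any of teapot, glass_jar, loaf_tin's own z axis and vertical above 0.3 rad or distance of any of teapot, glass_jar, loaf_tin from where it was at the start of the episode above 0.03 m).
It also fails if it takes over 40 s, if anything falls off the work surface, if the arm or the gripper's body presses on something with over 40 N, if the wrist force passes 120 N, or if a joint passes its speed limit or range.

## Working session

There is one attempt and no reset: what is moved stays moved. The work goes in short steps, Python scripts to look and compute and a tool call to move; the robot and the scene stay as the last step left them, time stands still between calls to the robot, and variables do not carry over. Pictures are saved under pics/ and viewed, at most 10 in all, crops included, and the job is handed in when it is done.

Besides the shell and the picture viewer there is one more tool, called after "Emit:" as name(argument=value, ...) on one line, values as JSON. move_arm: Moves the arm, as the interface text tells. Shifts and turns lie within -1 to 1; 1 stands for 100 mm of shift or 90 degrees of turn. Its arguments: {"type":"object","properties":{"moves":{"type":"string"},"squeeze":{"type":"number"}},"required":["moves"]}

```bash
mkdir -p pics
cat > h.py <<'E'
import numpy as np,cv2
from rig import robot
def cam(n,save=None):
    c=robot.camera(n)
    if save: cv2.imwrite(save,c["image"][:,:,::-1])
    return c
def ray(c,px):
    K=np.array(c["intrinsics"]);E=np.array(c["extrinsics"])
    u=cv2.undistortPoints(np.array(px,float).reshape(-1,1,2),K,np.array(c["dist_coeffs"])).reshape(-1,2)
    d=np.c_[u[:,0],-u[:,1],-np.ones(len(u))]@E[:3,:3]
    return -E[:3,:3].T@E[:3,3],d
def onz(c,px,z):
    o,d=ray(c,px); t=(z-o[2])/d[:,2]; return o+t[:,None]*d
def proj(c,P):
    E=np.array(c["extrinsics"]);p=np.atleast_2d(P)@E[:3,:3].T+E[:3,3]
    p=p*[1,-1,-1]
    return cv2.projectPoints(p,np.zeros(3),np.zeros(3),np.array(c["intrinsics"]),np.array(c["dist_coeffs"]))[0].reshape(-1,2)
E
python3 - <<'E'
from h import *
import pickle
cs={n:cam(n,f"pics/{n}0.png") for n in("top","side")}
pickle.dump(cs,open("c0.pkl","wb"))
for n,c in cs.items(): print(n,ray(c,[[320,240]]))
print(robot.get_obs())
E
```

```text
top (array([ 0.33845095, -0.01070503,  1.26291862]), array([[ 0.13981492, -0.01208078, -0.99016725]]))
side (array([0.42255589, 0.81710496, 1.56891258]), array([[ 0.05870089, -0.48494921, -0.87264565]]))
{'time': 0.1, 'q': array([ 1.08747521e+00,  5.28377348e-01,  1.43377056e+00, -3.29550735e-05,
        1.18138871e+00, -1.78523529e-01]), 'joint_velocities': array([-0.00088118, -0.0034686 , -0.00114749,  0.0008972 , -0.00176644,
        0.00116094]), 'joint_torque': array([-9.82426609e-04, -4.40985489e+01, -1.77150732e+01,  6.34740083e-02,
        5.34313009e-02, -5.27068130e-05]), 'position': array([0.18722418, 0.59555703, 0.19476813]), 'tool_rot': array([ 1.51803289e-01,  9.88410247e-01, -9.24196370e-04, -3.01400922e-04]), 'ft_force': array([ 0.41578342, -0.37330182,  0.68389546]), 'moment': array([0.00950246, 0.02020544, 0.0022679 ]), 'grip_force': 0.0, 'grip_width': 0.08716455444562592}
```

View pics/top0.png

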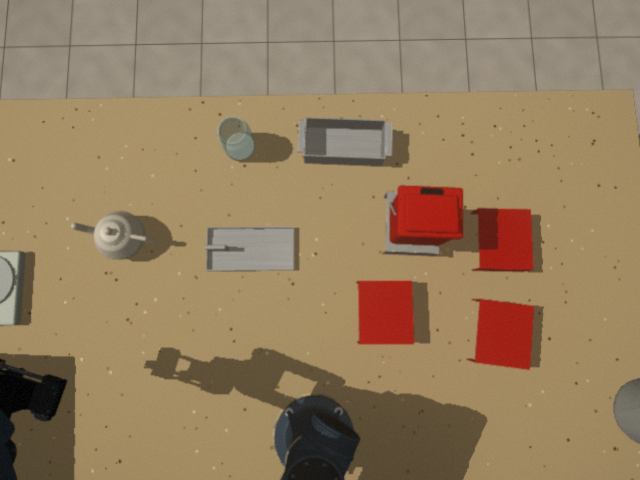

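View pics/side0.png

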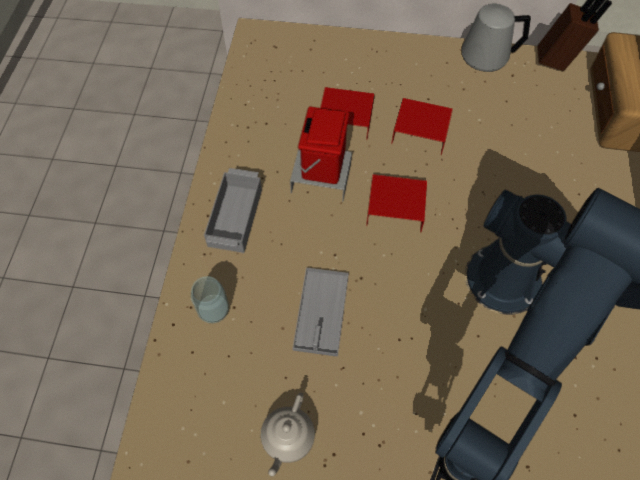

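Top view: the candidates are the handled tray (250,249) and the loaf tin (345,142), which has no handle. The stands are the grey one carrying the caddy (425,222) and the red ones at (505,240), (386,312) and (505,333). I choose the handled tray and the grey stand; its open side with the corner legs faces the tray in the side view. Next is a close crop to check.

Run:
```python
import cv2,numpy as np
t=cv2.imread("pics/top0.png");s=cv2.imread("pics/side0.png")
a=cv2.resize(t[180:280,200:480],(784,280),interpolation=cv2.INTER_CUBIC)
b=cv2.resize(s[100:200,280:380],(300,300),interpolation=cv2.INTER_CUBIC)
d=cv2.resize(s[260:360,285:360],(225,300),interpolation=cv2.INTER_CUBIC)
o=np.zeros((590,784,3),np.uint8);o[:280]=a;o[290:,:300]=b;o[290:,310:535]=d
cv2.imwrite("pics/crop0.png",o)
```

```text
(no output)
```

View pics/crop0.png

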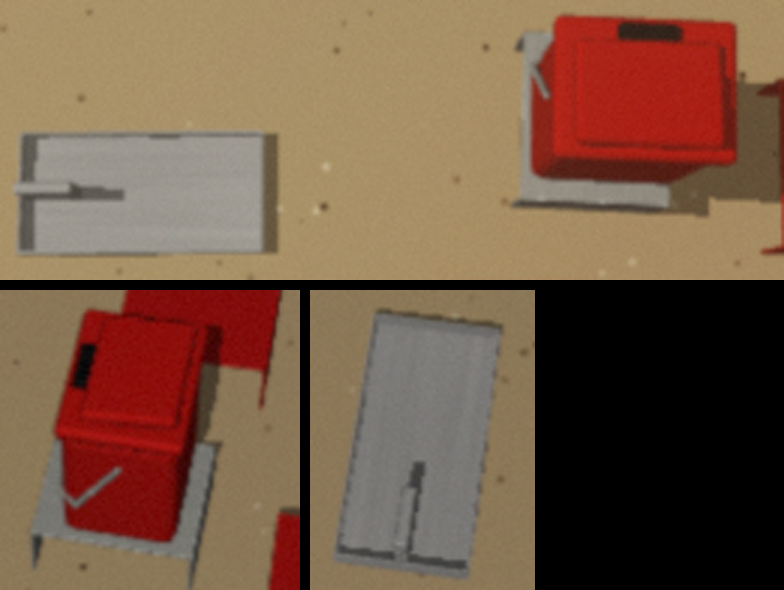

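The crop confirms it: the tray's bar is at its left end, and the grey stand's open front faces the tray (+y).

Run:
```python
from h import *
import pickle
np.set_printoptions(precision=4,suppress=True)
cs=pickle.load(open("c0.pkl","rb"));t,s=cs["top"],cs["side"]
print("stand FF FN BN",onz(t,[[386.8,192.5],[385.7,252.1],[438.9,253.9]],.066)[:,:2].tolist(),onz(s,[[291.7,181],[344,189.3],[351.7,152]],.066)[:,:2].tolist())
print("tray LF LN RF RN\n",onz(t,[[293.6,227.5],[293.6,270.4],[207.1,227.5],[206,270.4]],.016)[:,:2],"\n",onz(s,[[306.7,267.3],[348.3,271.7],[293.3,349.3],[337.3,355.7]],.016)[:,:2])
print("bar",onz(t,[[205.4,247.1],[225.7,247.1]],.054)[:,:2],onz(s,[[285+100/3,260+197/3],[285+92/3,260+265/3]],.054)[:,:2])
```

```text
stand FF FN BN [[0.6323339457493772, -0.2063970553220282], [0.4721950845643594, -0.19698416026584042], [0.46484089366117165, -0.33630063400765403]] [[0.6317085967118545, -0.20487216539714637], [0.47576594697289476, -0.1955403517460932], [0.46732018006374415, -0.3337602056199638]]
tray LF LN RF RN
 [[0.5506 0.0461]
 [0.4324 0.0475]
 [0.5551 0.2845]
 [0.4368 0.2857]] 
 [[0.5529 0.0462]
 [0.4355 0.0447]
 [0.5546 0.2893]
 [0.4381 0.2916]]
bar [[0.4958 0.2792]
 [0.4948 0.2253]] [[0.4961 0.2298]
 [0.4949 0.2921]]
```

Emit:
move_arm(moves="-1 -0.6 0 0 0 0.813 0.7;-1 -0.6 0 0 0 0.813 0.7;-1 -0.6 0 0 0 0.813 0.7;-1 -0.6 0 0 0 0.813 0.7;-1 -0.6 0 0 0 0.813 0.7;-1 -0.6 0 0 0 0.813 0.7;-1 -0.6 0 0 0 0.813 0.7;-1 -0.6 0 0 0 0.813 0.7;-1 -0.6 0 0 0 0.813 0.7;-1 -0.6 0 0 0 0.813 0.7", squeeze=30)

```text
time: 1.1
position: [0.2647, 0.5086, 0.1952]
tool_rot: [0.711, 0.703, -0.001, 0.0]
ft_force: [-0.2, -0.4, 0.1]
grip_width: 0.061
grip_force: 0.0
```

Emit:
move_arm(moves="-0.9 0.8 0 0 0 0 0.7;-0.9 0.8 0 0 0 0 0.7;-0.9 0.8 0 0 0 0 0.7")

```text
time: 1.4
position: [0.3457, 0.4155, 0.1954]
tool_rot: [0.711, 0.703, -0.0, 0.001]
ft_force: [-0.7, 0.2, 0.8]
grip_width: 0.0607
grip_force: 0.0
```

Emit:
move_arm(moves="-0.9 0.8 0 0 0 0 0.7;-0.9 0.8 0 0 0 0 0.7;-0.9 0.8 0 0 0 0 0.7")

```text
time: 1.7
position: [0.4256, 0.3243, 0.1956]
tool_rot: [0.711, 0.703, 0.0, 0.001]
ft_force: [-1.2, 0.2, -0.9]
grip_width: 0.0612
grip_force: 0.0
```

Emit:
move_arm(moves="-0.75 0.7 0 0 0 0 0.7;-0.75 0.7 0 0 0 0 0.7;-0.75 0.7 0.2 0 0 0 0.7;-0.75 0.7 0.2 0 0 0 0.7;-0.75 0.7 0.2 0 0 0 0.7")

```text
time: 2.2
position: [0.491, 0.2514, 0.1752]
tool_rot: [0.711, 0.703, -0.001, -0.001]
ft_force: [0.1, -0.1, 0.9]
grip_width: 0.0604
grip_force: 0.0
```

Run:
```python
from h import *
c=cam("wrist","pics/w1.png");o=robot.get_obs();print(o["position"],o["tool_rot"],proj(c,[[.4955,.2535,.054],[.4955,.2815,.054],[.4955,.2255,.054],[.493,.046,.016]]))
import pickle;pickle.dump(c,open("w1.pkl","wb"))
```

```text
[0.49124472 0.25195949 0.17572437] [ 7.10426361e-01  7.03771365e-01 -3.54307132e-04 -3.55415381e-04] [[327.89653248 217.57078032]
 [327.68397257 185.57082543]
 [328.09713371 248.10530786]
 [326.50477836 388.41198063]]
```

View pics/w1.png

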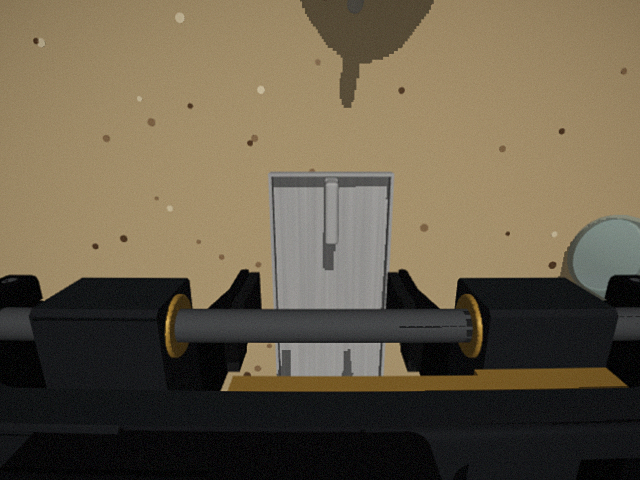

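The bar's top shows at columns 326–338, rows 180–243, so it is about 4 mm in +x and +y from my estimate, with its yaw aligned. I'll correct for that and go down.

Emit:
move_arm(moves="0.04 0.07 0.3 0 0 0 0.7;0.04 0.07 0.6 0 0 0 0.7;0.04 0.07 0.9 0 0 0 0.7;0.04 0.07 0.9 0 0 0 0.7")

```text
time: 2.65
position: [0.4954, 0.2557, 0.083]
tool_rot: [0.71, 0.704, -0.003, -0.002]
ft_force: [-0.2, -0.3, 0.3]
grip_width: 0.061
grip_force: 0.0
```

Emit:
move_arm(moves="0 0 0.25 0 0 0 0.7;0 0 0.46 0 0 0 0.7;0 0 0.48 0 0 0 0.7;0 0 0.48 0 0 0 0.7")

```text
time: 3.05
position: [0.4995, 0.2561, 0.0388]
tool_rot: [0.711, 0.704, 0.001, 0.0]
ft_force: [0.4, -0.1, -0.8]
grip_width: 0.0608
grip_force: 0.0
```

Emit:
move_arm(moves="0 0 0 0 0 0 0;0 0 0 0 0 0 0;0 0 0 0 0 0 0;0 0 0 0 0 0 0;0 0 0 0 0 0 0;0 0 0 0 0 0 0;0 0 0 0 0 0 0;0 0 0 0 0 0 0")

```text
time: 3.85
position: [0.4991, 0.2553, 0.0376]
tool_rot: [0.711, 0.703, -0.0, -0.0]
ft_force: [-0.2, 0.2, 0.1]
grip_width: 0.0055
grip_force: 0.0
```

The opening of 5.5 mm is less than the 12 mm bar, so the fingers have missed it; I'll look.

Run:
```python
from h import *
c=cam("wrist");t=cam("top");s=cam("side")
o=robot.get_obs();print(o["grip_width"],o["grip_force"],o["position"],proj(t,[o["position"]]),proj(s,[o["position"]]))
A=c["image"][:360,120:520];B=cv2.resize(t["image"][200:290,180:320],(400,257));C=cv2.resize(s["image"][250:375,260:385],(250,250))
im=np.zeros((600,800,3),np.uint8);im[:360,:400]=A;im[:257,400:]=B;im[300:550,420:670]=C
cv2.imwrite("pics/m1.png",im[:,:,::-1])
```

```text
0.0014303599311755975 0.0 [0.49906951 0.25530623 0.03757964] [[215.74818341 246.48756754]] [[315.93910584 336.89215755]]
```

View pics/m1.png

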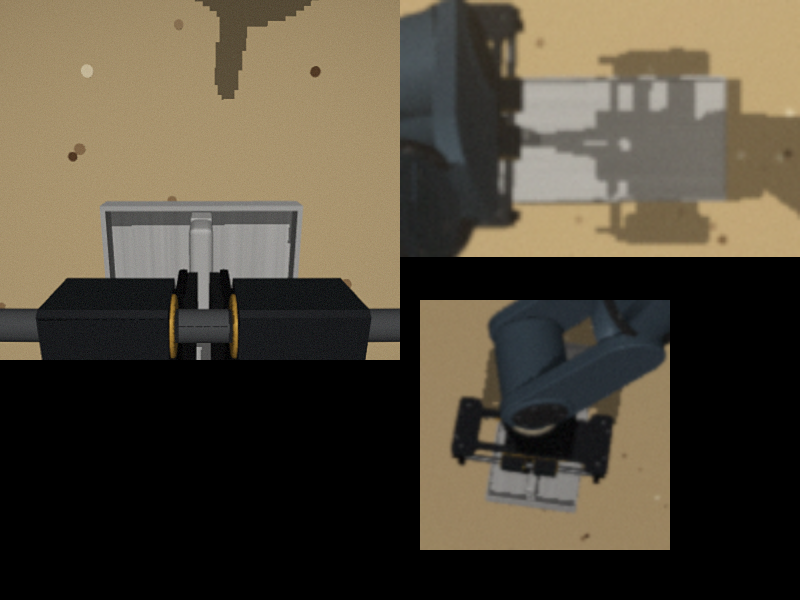

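Emit:
move_arm(moves="0 0 0 0 0 0 0;0 0 0 0 0 0 0;0 0 0 0 0 0 0;0 0 0 0 0 0 0")

```text
time: 4.4
position: [0.4991, 0.2553, 0.0376]
tool_rot: [0.711, 0.703, -0.0, 0.0]
ft_force: [-0.1, -0.1, 0.1]
grip_width: 0.0008
grip_force: 0.0
```

Run:
```python
from h import *
c=cam("wrist");cv2.imwrite("pics/m2.png",cv2.resize(c["image"][200:370,220:420],(800,680),interpolation=cv2.INTER_CUBIC)[:600,:,::-1])
o=robot.get_obs();print(o["grip_width"],o["grip_force"],o["position"])
p=o["position"]
print(proj(c,[p+[0,0,dz] for dz in(-.011,0,.008,.03)]),proj(c,[[p[0]+dx,p[1],z] for z in(.03,.054) for dx in(-.006,.006)]))
```

```text
0.0004960565053780879 0.0 [0.49910897 0.25534331 0.03764984]
[[322.01531391 264.12033253]
 [321.95354803 271.06104428]
 [321.90443087 276.58202969]
 [321.74704494 294.28264179]] [[311.56282125 266.26398787]
 [332.43351117 266.054512  ]
 [310.1247906  282.94339187]
 [333.57554035 282.71169839]]
```

View pics/m2.png

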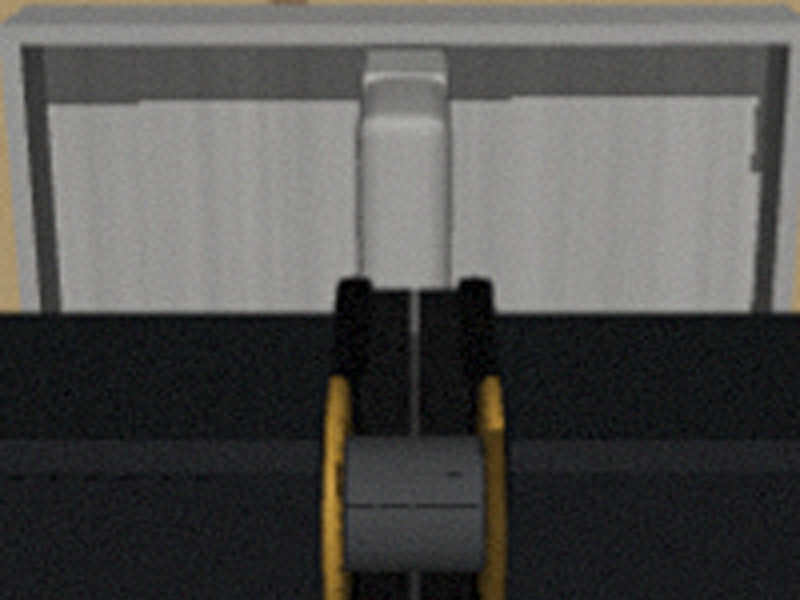

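Run:
```python
from h import *
import pickle
R=[[x,.2885,.016] for x in(.438,.558)]
for c in(pickle.load(open("w1.pkl","rb")),cam("wrist")):
    E=np.array(c["extrinsics"]);print(-E[:3,:3].T@E[:3,3]);print(proj(c,R+[[.498,y,.054] for y in(.2835,.2275)]))
p=robot.get_obs()["position"]
print(proj(c,[p+[dx,.0095,dz] for dz in(-.011,.005,.02,.03) for dx in(-.015,.015)]))
```

```text
[0.49289685 0.32592122 0.36412915]
[[266.71713184 173.12230439]
 [393.14893472 171.92132748]
 [330.60524609 183.19988046]
 [330.88491551 245.94722129]]
[0.50059749 0.32981349 0.22664971]
[[217.74276648 205.85694055]
 [421.53309699 203.69390688]
 [318.91231401 229.69828633]
 [320.38193221 331.1364857 ]]
[[295.83907784 248.87603589]
 [347.85660723 248.34565196]
 [293.67873035 258.14966936]
 [349.80532964 257.58216166]
 [291.320322   268.27861164]
 [351.93292095 267.671499  ]
 [289.52806246 275.97961833]
 [353.54992241 275.34306943]]
```

The fingers shut with nothing between them. In the picture their ends cover the bar at about row 270, which puts the real fingertips near z ≈ 0.055, about 30 mm higher than stated. At a TCP height of 0.016 the tips clear the tray floor whichever length is right. I'll open, go down to that height and close again.

Emit:
move_arm(moves="0 0 0 0 0 0 0.6;0 0 0 0 0 0 0.6;0 0 0 0 0 0 0.6;0 0 0 0 0 0 0.6;0 0 0 0 0 0 0.6;0 0 0 0 0 0 0.6;0 0 0 0 0 0 0.6;0 0 0 0 0 0 0.6")

```text
time: 5.3
position: [0.4991, 0.2553, 0.0377]
tool_rot: [0.711, 0.703, 0.0, 0.0]
ft_force: [-0.4, -0.2, -0.3]
grip_width: 0.0507
grip_force: 0.0
```

Emit:
move_arm(moves="0 0 0.06 0 0 0 0.6;0 0 0.11 0 0 0 0.6;0 0 0.16 0 0 0 0.6;0 0 0.21 0 0 0 0.6;0 0 0.21 0 0 0 0.6")

```text
time: 5.8
position: [0.4984, 0.2551, 0.0157]
tool_rot: [0.711, 0.703, -0.001, -0.0]
ft_force: [-0.0, -0.6, -0.5]
grip_width: 0.0522
grip_force: 0.0
```

Emit:
move_arm(moves="0 0 0 0 0 0 0;0 0 0 0 0 0 0;0 0 0 0 0 0 0;0 0 0 0 0 0 0;0 0 0 0 0 0 0;0 0 0 0 0 0 0;0 0 0 0 0 0 0;0 0 0 0 0 0 0;0 0 0 0 0 0 0;0 0 0 0 0 0 0")

```text
time: 6.8
position: [0.4988, 0.2553, 0.0168]
tool_rot: [0.711, 0.703, -0.0, -0.0]
ft_force: [-1.1, -0.9, 2.4]
grip_width: 0.0119
grip_force: 30.0
```

Gripped: 11.9 mm at 30 N. Next I drag the tray to a point in front of the mouth, lined up with the stand, which is turned about 2.7° from the tray.

Emit:
move_arm(moves="-0.15 0.05 0 0 0 0.005 0;-0.35 0.12 0 0 0 0.01 0;-0.6 0.2 0 0 0 0.02 0;-0.85 0.27 0 0 0 0.03 0;-1 0.33 0 0 0 0.03 0;-1 0.33 0 0 0 0.03 0")

```text
time: 7.4
position: [0.5325, 0.1525, 0.0167]
tool_rot: [0.728, 0.686, 0.0, 0.001]
ft_force: [0.0, -2.3, 2.0]
grip_width: 0.0118
grip_force: 30.0
```

Emit:
move_arm(moves="-0.15 0.04 0 0 0 0 0;-0.4 0.11 0 0 0 0 0;-0.65 0.2 0 0 0 0 0;-0.9 0.28 0 0 0 0 0;-1 0.31 0 0 0 0 0;-1 0.31 0 0 0 0 0;-1 0.31 0 0 0 0 0")

```text
time: 8.1
position: [0.5565, 0.053, 0.0167]
tool_rot: [0.727, 0.687, -0.0, 0.001]
ft_force: [0.6, -3.1, 1.6]
grip_width: 0.0116
grip_force: 30.0
```

Run:
```python
from h import *
t=cam("top");s=cam("side")
o=robot.get_obs();print(o["grip_width"],o["grip_force"],o["position"],o["tool_rot"],o["ft_force"])
import pickle;pickle.dump({"top":t,"side":s},open("c1.pkl","wb"))
A=cv2.resize(t["image"][170:290,250:480],(782,408),interpolation=cv2.INTER_CUBIC);B=cv2.resize(s["image"][100:260,270:380],(130,190))
B=s["image"][90:270,250:450]
im=np.zeros((600,782,3),np.uint8);im[:408]=A;im[415:595,:200]=B
cv2.imwrite("pics/m3.png",im[:,:,::-1])
```

```text
0.011162442007511944 30.002580285072327 [0.55627741 0.05366691 0.01673849] [ 7.26782119e-01  6.86867897e-01 -1.01733444e-05  4.93479160e-04] [ 0.28204439 -3.40217547  1.09891777]
```

View pics/m3.png

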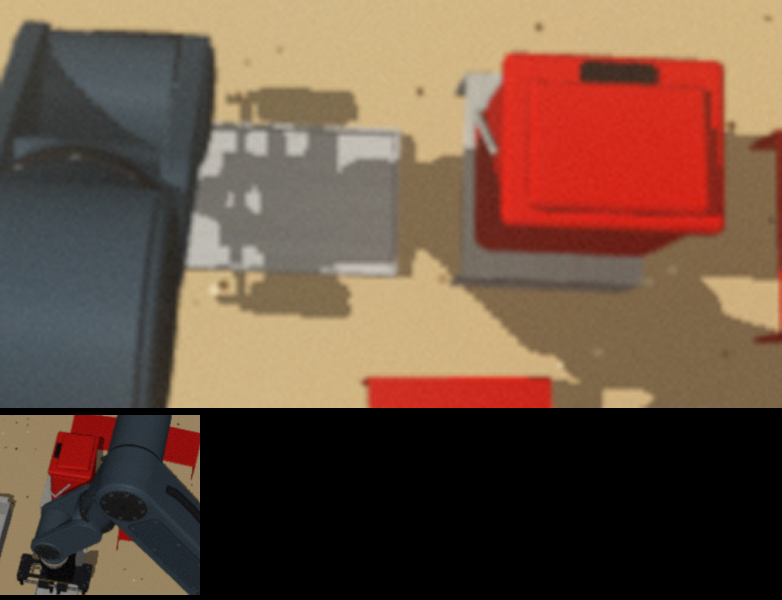

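The tray is lined up, with its leading corners at crop (400,130) and (396,276). Before inserting, I'll check its alignment and how close the wrist link (right edge at crop x≈213) will come to the caddy.

Run:
```python
from h import *
import pickle
np.set_printoptions(precision=4,suppress=True)
t=pickle.load(open("c1.pkl","rb"))["top"]
f=lambda p:[250+p[0]/3.4,170+p[1]/3.4]
L=onz(t,[f((400,130)),f((396,276))],.016);m=L.mean(0);print(L,m)
S=onz(t,[f((463,75)),f((458,283))],.066);print("stand front",S)
d=np.array([-.058,-.998]);n=np.array([.998,-.058]);M=np.array([.553,-.201])
print("lead from mouth in x,y:",(m[:2]-M)@d,(m[:2]-M)@n)
for z in(.1,.15,.2,.25,.3):print(z,onz(t,[f((213,40)),f((195,200))],z)[:,1],"caddy front",onz(t,[f((503,60)),f((500,220))],z)[:,1])
```

```text
[[ 0.6009 -0.1597  0.016 ]
 [ 0.4813 -0.1523  0.016 ]] [ 0.5411 -0.156   0.016 ]
stand front [[ 0.6336 -0.2048  0.066 ]
 [ 0.4693 -0.1943  0.066 ]]
lead from mouth in x,y: -0.04422248070701842 -0.014472863824832516
0.1 [-0.0088  0.007 ] caddy front [-0.2303 -0.2226]
0.15 [-0.0089  0.0062] caddy front [-0.2209 -0.2135]
0.2 [-0.009   0.0055] caddy front [-0.2115 -0.2044]
0.25 [-0.009   0.0047] caddy front [-0.202  -0.1953]
0.3 [-0.0091  0.0039] caddy front [-0.1926 -0.1862]
```

Emit:
move_arm(moves="0 0.07 0 0 0 0 0;0 0.14 0 0 0 0 0;-0.1 0.14 0 0 0 0 0;-0.25 0.14 0 0 0 0 0;-0.4 0.14 0 0 0 0 0;-0.55 0.14 0 0 0 0 0;-0.7 0.14 0 0 0 0 0;-0.85 0.14 0 0 0 0 0;-0.85 0.14 0 0 0 0 0")

```text
time: 9.1
position: [0.5653, -0.036, 0.0168]
tool_rot: [0.728, 0.686, -0.001, 0.001]
ft_force: [-1.1, -4.3, 3.0]
grip_width: 0.0114
grip_force: 30.0
```

Emit:
move_arm(moves="-0.15 0 0 0 0 0 0;-0.3 0 0 0 0 0 0;-0.45 0 0 0 0 0 0;-0.55 0 0 0 0 0 0;-0.55 0 0 0 0 0 0")

```text
time: 9.6
position: [0.5619, -0.0894, 0.0167]
tool_rot: [0.728, 0.686, -0.001, 0.001]
ft_force: [-1.9, -2.3, 3.9]
grip_width: 0.012
grip_force: 30.0
```

Run:
```python
from h import *
t=cam("top");s=cam("side")
o=robot.get_obs();print(o["grip_width"],o["grip_force"],o["position"],o["tool_rot"],o["ft_force"])
import pickle;pickle.dump({"top":t,"side":s},open("c2.pkl","wb"))
A=cv2.resize(t["image"][170:270,320:490],(782,460),interpolation=cv2.INTER_CUBIC);B=s["image"][90:230,200:500]
im=np.zeros((600,782,3),np.uint8);im[:460]=A;im[460:600,:300]=B
cv2.imwrite("pics/m4.png",im[:,:,::-1])
```

```text
0.011476051500366168 29.99919444322586 [ 0.56202941 -0.08912508  0.01673312] [ 0.72714143  0.68648662 -0.00074747  0.00095109] [-0.24766919 -4.41545497  4.77235076]
```

View pics/m4.png

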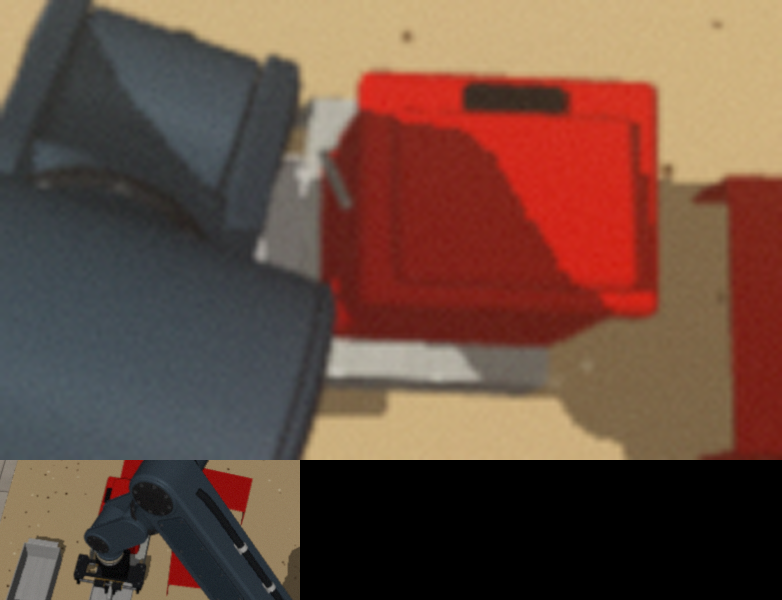

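The tray is well into the mouth. The forearm's edge at crop (333,290) is close to the caddy's edge at x≈360, so 30 mm more with this grip could crowd the caddy. I'll regrip 22 mm further back on the bar (it is 56 mm long) and push from there.

Emit:
move_arm(moves="0 0 0 0 0 0 0.3;0 0 0 0 0 0 0.3;0 0 0 0 0 0 0.3;0.1 0 0 0 0 0 0.3;0.22 0 0 0 0 0 0.3;0.22 0 0 0 0 0 0.3")

```text
time: 10.3
position: [0.5627, -0.0629, 0.0165]
tool_rot: [0.727, 0.687, -0.0, -0.001]
ft_force: [0.2, 0.1, -0.4]
grip_width: 0.0263
grip_force: 0.0
```

Emit:
move_arm(moves="0 0 0 0 0 0 0;0 0 0 0 0 0 0;0 0 0 0 0 0 0;0 0 0 0 0 0 0;0 0 0 0 0 0 0;0 0 0 0 0 0 0")

```text
time: 10.9
position: [0.5634, -0.0654, 0.0167]
tool_rot: [0.727, 0.686, 0.0, 0.0]
ft_force: [1.0, 1.0, -0.3]
grip_width: 0.0118
grip_force: 30.0
```

Emit:
move_arm(moves="-0.08 0 0 0 0 0 0;-0.15 0 0 0 0 0 0;-0.22 0 0 0 0 0 0;-0.24 0 0 0 0 0 0;-0.24 0 0 0 0 0 0")

```text
time: 11.4
position: [0.5618, -0.0905, 0.0167]
tool_rot: [0.728, 0.686, -0.0, 0.0]
ft_force: [0.4, -0.9, 1.4]
grip_width: 0.0116
grip_force: 30.0
```

Emit:
move_arm(moves="-0.03 0 0 0 0 0 0;-0.05 0 0 0 0 0 0;-0.05 0 0 0 0 0 0")

```text
time: 11.7
position: [0.5615, -0.0943, 0.0167]
tool_rot: [0.727, 0.686, -0.0, -0.0]
ft_force: [-1.0, 1.5, 2.1]
grip_width: 0.0119
grip_force: 30.0
```

Emit:
move_arm(moves="-0.02 0 0 0 0 0 0;-0.04 0 0 0 0 0 0;-0.04 0 0 0 0 0 0")

```text
time: 12.0
position: [0.5613, -0.0984, 0.0167]
tool_rot: [0.727, 0.686, -0.0, 0.0]
ft_force: [0.2, 2.7, 2.8]
grip_width: 0.0114
grip_force: 30.0
```

Run:
```python
from h import *
c=cam("wrist");s=cam("top")
o=robot.get_obs();print(o["grip_width"],o["grip_force"],o["position"],o["tool_rot"],o["ft_force"],o["joint_torque"])
im=np.zeros((600,800,3),np.uint8);im[:400,:640]=c["image"][:400];im[400:,:400]=cv2.resize(s["image"][170:270,300:500],(400,200))
cv2.imwrite("pics/m5.png",im[:,:,::-1])
d=np.array([-.058,-.998]);n=np.array([.998,-.058]);M=np.array([.5525,-.2005])
# expected rear rim corners for stand-frame lead x
for L in(.055,.065):
    r=[np.r_[M+d*(L+.07-.24)+n*y,.016] for y in(-.06,.06)];print(L,proj(c,r))
import pickle;pickle.dump(c,open("w5.pkl","wb"))
```

```text
0.011956679343484135 30.00108540058136 [ 0.56133266 -0.09836212  0.01667368] [ 7.27337651e-01  6.86279775e-01 -8.35531908e-05  6.58901107e-05] [0.03636236 2.61798593 2.86859964] [-1.12089749e+00 -4.27472627e+01 -9.80037957e+00 -3.19324387e-01
 -2.07417123e-01 -9.34902724e-03]
0.055 [[207.4672576  249.24808408]
 [426.06477198 249.2987042 ]]
0.065 [[209.02422177 266.33657846]
 [424.67256585 266.39828499]]
```

View pics/m5.png

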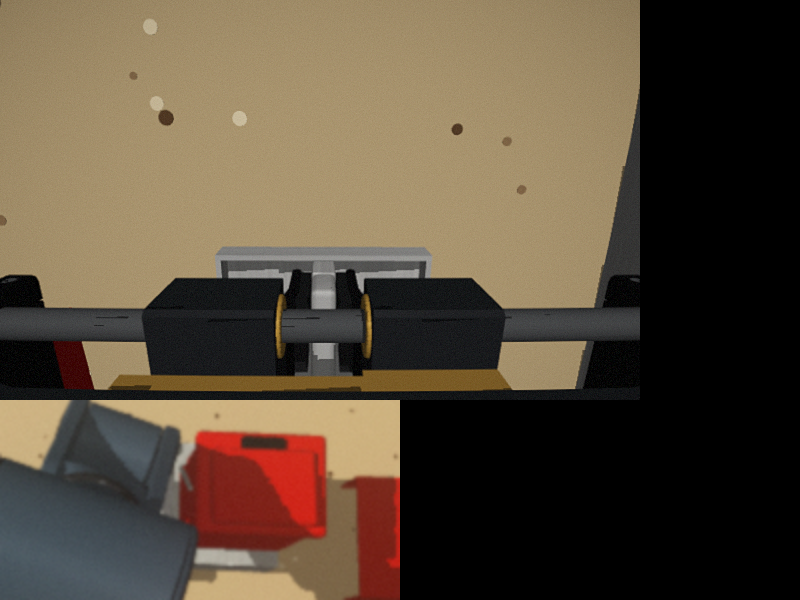

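The rear rim shows at rows 248–258, columns 217–431. That puts the leading edge at x ≈ 0.06 in the stand's frame and about 4 mm off centre, within tolerance. I'll release, rise and back away.

Emit:
move_arm(moves="0 0 0 0 0 0 0.35;0 0 0 0 0 0 0.35;0 0 0 0 0 0 0.35;0 0 0 0 0 0 0.35;0 0 -0.2 0 0 0 0.35;0 0 -0.5 0 0 0 0.35;0.2 0 -0.8 0 0 0 0.35;0.5 0 -1 0 0 0 0.35;0.8 0 -1 0 0 0 0.35;1 0 -1 0 0 0 0.35")

```text
time: 13.1
position: [0.5676, 0.0031, 0.1178]
tool_rot: [0.727, 0.686, 0.001, 0.001]
ft_force: [-0.6, 0.8, 0.3]
grip_width: 0.0308
grip_force: 0.0
```

Emit:
move_arm(moves="0.4 0 -0.4 0 0 0 0.35;0.8 0 -0.8 0 0 0 0.35;1 0 -1 0 0 0 0.35;1 0 -1 0 0 0 0.35")

```text
time: 13.5
position: [0.576, 0.1049, 0.2214]
tool_rot: [0.726, 0.688, 0.004, 0.003]
ft_force: [-0.8, -0.2, 1.2]
grip_width: 0.03
grip_force: 0.0
```

Emit:
move_arm(moves="0.4 0 0 0 0 0 0.35;0.8 0 0 0 0 0 0.35;1 0 0 0 0 0 0.35;1 0 0 0 0 0 0.35")

```text
time: 13.9
position: [0.578, 0.2029, 0.2153]
tool_rot: [0.726, 0.687, -0.001, -0.001]
ft_force: [-0.1, -0.8, -0.8]
grip_width: 0.0303
grip_force: 0.0
```

Run:
```python
from h import *
t=cam("top");s=cam("side");o=robot.get_obs();print(o["position"],o["ft_force"])
import pickle;c0=pickle.load(open("c0.pkl","rb"))
def red(i): i=i.astype(int);return (i[...,0]>110)&(i[...,1]<50)
for n,c,b in(("top",t,(180,260,380,470)),("side",s,(100,190,290,352))):
    for k in(c0[n],c):
        m=np.argwhere(red(k["image"][b[0]:b[1],b[2]:b[3]]));print(n,m.min(0),m.max(0),m.mean(0))
im=np.zeros((600,800,3),np.uint8)
im[:400,:]=cv2.resize(t["image"][170:280,260:480],(800,400));im[400:,:300]=cv2.resize(s["image"][100:300,200:500],(300,200))
im[400:,320:800]=cv2.resize(t["image"][90:290,60:540],(480,200))
cv2.imwrite("pics/m6.png",im[:,:,::-1]);pickle.dump({"top":t,"side":s},open("c6.pkl","wb"))
```

```text
[0.57814607 0.20033501 0.21549945] [ 0.19685064  0.16130666 -0.68646474]
top [ 6 10] [61 82] [33.6047941 46.2510756]
top [ 7 10] [62 82] [33.90775485 48.61757348]
side [0 8] [82 61] [39.30294722 34.26936258]
side [0 9] [62 61] [29.30347594 35.03475936]
```

View pics/m6.png

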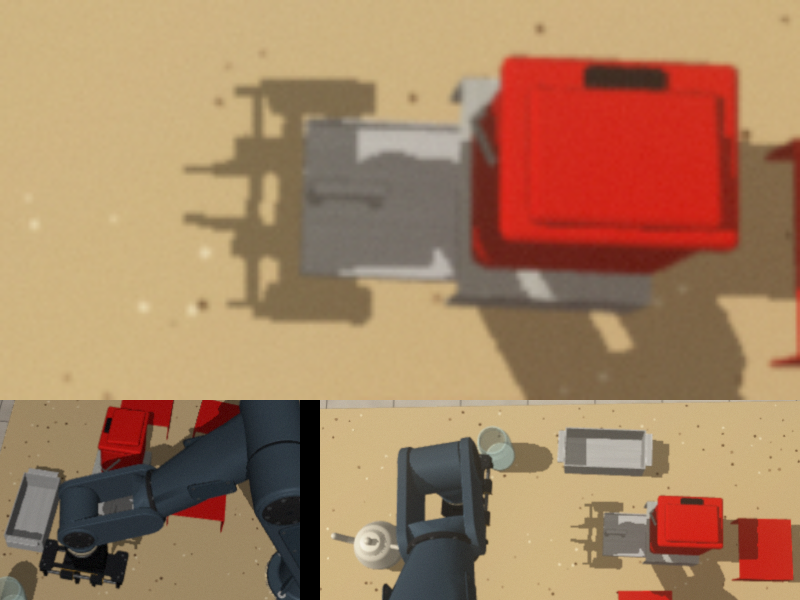

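The caddy is unmoved and the bystanders are in place. The tray's rear corners are at crop (303,122) and (302,276); one numeric check, then hand in.

Run:
```python
from h import *
import pickle
t=pickle.load(open("c6.pkl","rb"))["top"]
f=lambda p:[260+p[0]/3.636,170+p[1]/3.636]
R=onz(t,[f((303.5,122)),f((302,276))],.016)[:,:2];S=onz(t,[f((462,82)),f((452,304))],.066)[:,:2]
n=(S[0]-S[1]);n/=np.linalg.norm(n);d=np.array([n[1],-n[0]]);M=S.mean(0)
u=(R[0]-R[1]);u/=np.linalg.norm(u)
lead=R.mean(0)+.24*np.array([u[1],-u[0]])
v=lead-M;x,y=v@d-.07,v@n;ang=np.degrees(np.arcsin(u[0]*n[1]-u[1]*n[0]));print(x,y,ang,M)
if .052<x<.072 and abs(y)<.022: print(robot.hand_in())
```

```text
0.06036745444300495 0.008204813451430691 -2.741156255017142 [ 0.55023189 -0.20013973]
the job is handed in; nothing more can be done
None
```

The tray is under the stand and released, and I've handed the job in: I measured its leading edge about 7 mm from the back wall, 8 mm off centre and turned 3°, with the handle outside and the caddy and bystanders apparently unmoved; the verdict was not shown.

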